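# Nest copper angles leg to toe in the packing cradle

## Task

Pack the two loose copper angles into the cradle on top of the one already there, alternately turned end for end so that they nest: first one lying flat on the packed angle's foot with its upright leg at the opposite end of the cradle, then the other lying flat on that one, turned like the packed angle, its leg tucked just inside the packed angle's leg and its foot between the two outer legs. All three should end up square and in line in the cradle, between its end stops, with the packed angle still flat at its own end; let go and leave the breakers and the relay module alone.

Things in the scene. Friction and masses are not known exactly. Their poses are not given: they have to be found in the camera images.
- cradle: Fixed grey plastic cradle: base plate 152 x 90 x 8 mm; across each short end a stop 8 mm thick, 22 mm high in all; 136 mm clear between the stops; long sides open. Origin: centre of its underside on the table; x along its length, y across, z up; the first angle rests on the base plate at z = 8 mm.
- packed: The angle already in the cradle (loose), leg about 2 mm from the cradle's -x stop, foot pointing to the cradle's +x. Copper angle: foot 100 x 50 x 10 mm, at one end an upright leg 10 mm thick, 50 mm wide, 45 mm high from the underside. Origin: centre of the foot's underside; +x along the foot, leg at x -50 to -40 mm, free end at +50; y across; z up. about 0.6 kg, centre of mass at x -12 mm.
- angle_1: First loose angle, foot flat on the table, leg up. Copper angle: foot 100 x 50 x 10 mm, at one end an upright leg 10 mm thick, 50 mm wide, 45 mm high from the underside. Origin: centre of the foot's underside; +x along the foot, leg at x -50 to -40 mm, free end at +50; y across; z up. about 0.6 kg, centre of mass at x -12 mm. Either may go first.
- angle_2: Second loose angle, foot flat on the table, leg up. Copper angle: foot 100 x 50 x 10 mm, at one end an upright leg 10 mm thick, 50 mm wide, 45 mm high from the underside. Origin: centre of the foot's underside; +x along the foot, leg at x -50 to -40 mm, free end at +50; y across; z up. about 0.6 kg, centre of mass at x -12 mm.
- packed_heel (a point): Centre of the top edge of the packed angle's leg: 45 mm from its origin towards the leg, 45 mm up.
- angle_1_heel (a point): The same point on the first loose angle.
- angle_2_heel (a point): The same point on the second loose angle.
- power_breaker: Bystander: large grey and black power circuit breaker, 100 x 140 x 94 mm, on the table beyond the work. Origin: centre of its underside.
- breaker_row: Bystander: row of four white modular breakers, 85 x 72 x 75 mm, beyond the work. Origin: centre of its underside.
- relay_module: Bystander: flat white and grey relay module lying down, 105 x 75 x 23 mm, beyond the work. Origin: on its underside, near the middle.
There are look-alikes about, which are no part of the job. What is shaped like the angle_2 but white is not meant.

How it is judged:
On the way:
1. one loose angle lies flat on the packed angle's foot, its leg at the opposite end of the cradle, released, the packed angle in its place ((((z of packed in the frame of cradle between 0.0055 and 0.0105 m and y of packed in the frame of cradle between -0.012 and 0.012 m and x of packed in the frame of cradle between -0.03 and 0.03 m and angle between the x axis of packed and the x axis of cradle, either way round below 0.14 rad and angle between packed's own z axis and vertical below 0.05 rad and linear speed of packed below 0.02 m/s and contact force between packed and the fingers below 0.2 N and x of packed_heel in the frame of cradle below -0.03 m) and (z of angle_1 in the frame of cradle between 0.0155 and 0.0205 m and y of angle_1 in the frame of cradle between -0.012 and 0.012 m and x of angle_1 in the frame of cradle between -0.03 and 0.03 m and angle between the x axis of angle_1 and the x axis of cradle, either way round below 0.14 rad and angle between angle_1's own z axis and vertical below 0.05 rad and linear speed of angle_1 below 0.02 m/s and contact force between angle_1 and the fingers below 0.2 N and x of angle_1_heel in the frame of cradle above 0.04 m)) or ((z of packed in the frame of cradle between 0.0055 and 0.0105 m and y of packed in the frame of cradle between -0.012 and 0.012 m and x of packed in the frame of cradle between -0.03 and 0.03 m and angle between the x axis of packed and the x axis of cradle, either way round below 0.14 rad and angle between packed's own z axis and vertical below 0.05 rad and linear speed of packed below 0.02 m/s and contact force between packed and the fingers below 0.2 N and x of packed_heel in the frame of cradle below -0.03 m) and (z of angle_2 in the frame of cradle between 0.0155 and 0.0205 m and y of angle_2 in the frame of cradle between -0.012 and 0.012 m and x of angle_2 in the frame of cradle between -0.03 and 0.03 m and angle between the x axis of angle_2 and the x axis of cradle, either way round below 0.14 rad and angle between angle_2's own z axis and vertical below 0.05 rad and linear speed of angle_2 below 0.02 m/s and contact force between angle_2 and the fingers below 0.2 N and x of angle_2_heel in the frame of cradle above 0.04 m)))), for 0.2 s.
At the end, for the whole second after the job is handed in: Packed angle on the cradle base, leg at -x; one loose angle on it, leg at +x; the other on top, leg at -x. Origins 8, 18, 28 mm above the cradle's (2.5 mm), within 12 mm of its centre line and 30 mm of its middle; in line within 0.14 rad, level within 0.05 rad, at rest, released ((((z of packed in the frame of cradle between 0.0055 and 0.0105 m and y of packed in the frame of cradle between -0.012 and 0.012 m and x of packed in the frame of cradle between -0.03 and 0.03 m and angle between the x axis of packed and the x axis of cradle, either way round below 0.14 rad and angle between packed's own z axis and vertical below 0.05 rad and linear speed of packed below 0.02 m/s and contact force between packed and the fingers below 0.2 N and x of packed_heel in the frame of cradle below -0.03 m) and (z of angle_1 in the frame of cradle between 0.0155 and 0.0205 m and y of angle_1 in the frame of cradle between -0.012 and 0.012 m and x of angle_1 in the frame of cradle between -0.03 and 0.03 m and angle between the x axis of angle_1 and the x axis of cradle, either way round below 0.14 rad and angle between angle_1's own z axis and vertical below 0.05 rad and linear speed of angle_1 below 0.02 m/s and contact force between angle_1 and the fingers below 0.2 N and x of angle_1_heel in the frame of cradle above 0.04 m) and (z of angle_2 in the frame of cradle between 0.0255 and 0.0305 m and y of angle_2 in the frame of cradle between -0.012 and 0.012 m and x of angle_2 in the frame of cradle between -0.03 and 0.03 m and angle between the x axis of angle_2 and the x axis of cradle, either way round below 0.14 rad and angle between angle_2's own z axis and vertical below 0.05 rad and linear speed of angle_2 below 0.02 m/s and contact force between angle_2 and the fingers below 0.2 N and x of angle_2_heel in the frame of cradle below -0.03 m)) or ((z of packed in the frame of cradle between 0.0055 and 0.0105 m and y of packed in the frame of cradle between -0.012 and 0.012 m and x of packed in the frame of cradle between -0.03 and 0.03 m and angle between the x axis of packed and the x axis of cradle, either way round below 0.14 rad and angle between packed's own z axis and vertical below 0.05 rad and linear speed of packed below 0.02 m/s and contact force between packed and the fingers below 0.2 N and x of packed_heel in the frame of cradle below -0.03 m) and (z of angle_2 in the frame of cradle between 0.0155 and 0.0205 m and y of angle_2 in the frame of cradle between -0.012 and 0.012 m and x of angle_2 in the frame of cradle between -0.03 and 0.03 m and angle between the x axis of angle_2 and the x axis of cradle, either way round below 0.14 rad and angle between angle_2's own z axis and vertical below 0.05 rad and linear speed of angle_2 below 0.02 m/s and contact force between angle_2 and the fingers below 0.2 N and x of angle_2_heel in the frame of cradle above 0.04 m) and (z of angle_1 in the frame of cradle between 0.0255 and 0.0305 m and y of angle_1 in the frame of cradle between -0.012 and 0.012 m and x of angle_1 in the frame of cradle between -0.03 and 0.03 m and angle between the x axis of angle_1 and the x axis of cradle, either way round below 0.14 rad and angle between angle_1's own z axis and vertical below 0.05 rad and linear speed of angle_1 below 0.02 m/s and contact force between angle_1 and the fingers below 0.2 N and x of angle_1_heel in the frame of cradle below -0.03 m)))); the robot touches nothing.
It fails at once if the power breaker is moved by more than 15 mm (distance of power_breaker from where it was at the start of the episode above 0.015 m).
It fails at once if the breaker row is moved by more than 15 mm (distance of breaker_row from where it was at the start of the episode above 0.015 m).
It fails at once if the relay module is moved by more than 15 mm (distance of relay_module from where it was at the start of the episode above 0.015 m).
It also fails if it takes over 64 s, if anything falls off the work surface, if the arm or the gripper's body presses on something with over 40 N, if the wrist force passes 120 N, or if a joint passes its speed limit or range.

## Robot

A 6-joint arm with a two-finger parallel gripper is mounted at the origin on the work surface. World frame = base frame: x ahead of the robot, y to its left, z up, the work surface at z = 0. Lengths are in m, angles in rad, forces in N, time in s.
With the tool pointing down it reaches from about 0.3 to 0.75 m from the base axis. Payload 8.5 kg.
Tool frame: the origin (TCP) lies at the centre of the arm's flange, where the gripper is bolted on; the fingertips stand 173 mm ahead of it and the grasp point (between the pads) lies 155 mm ahead of it; z points along the fingers, y is the direction in which the jaws open and shut (so a half turn about z gives the same grasp; the last joint's range is limited). The gripper opens to 85 mm and grips with 20 to 120 N. Pads are 22 mm wide; open, the fingers measure 114 mm over their backs; the gripper's body (76 mm by 85 mm) begins 54 mm behind the grasp point. The pads swing forward as they close: fully open they stand 13 mm farther back than shut.
Start: joints at [1.075, 0.381, 1.297, -0, 1.464, -0.215], TCP at [0.152, 0.528, 0.405] pointing down, gripper open.
Joint ranges: [-3.11, 3.11], [-0.89, 2.33], [0.22, 2.48], [-1.42, 4.56], [0.17, 2.85], [-2.88, 2.88]. Speed limits (rad/s): [2.39, 2.39, 3.14, 3.14, 3.14, 3.14].

## Interface

Orientations are given as a unit quaternion [w, x, y, z].
In Python, from bench import get_obs, grab_frame, job_done, boxes_of gives the robot as it stands.
- The arm moves only by the tool send_rows, never from a script. Its argument "commands" is a list of rows, each a list of 7 numbers: the turn, a rotation vector about the tool's x, y, z each as a share of pi rad, from -1 to 1, then the shift along the tool's x, y, z each as a share of 10 cm, from -1 to 1, then the closure, from -1 (fully open) to 1 (shut). A call has 1 to 20 rows; each row shifts and turns the commanded pose from where the row before left it, along the tool's axes as they then stand; what a row does not reach is not made up. A row lasts 1/12 s, in which the tool goes at most 41.7 mm and 7.16 degrees, less where a joint would pass 70% of its speed; a pose out of reach is approached as far as the arm can. A call with a number of a shift or a turn outside -1 to 1 is refused whole. A call with a gripper value outside its range is refused whole. The fingers move at their own pace and stop on an object; "newtons" is the grip in N (left out, the last holds). Time passes only in rows, so rows that do not move let the fingers close. It gives the time, the measured TCP pose, the force and the opening at its end, in the units of the state.
- get_obs(): the state, without advancing time (a new reading comes with each control period).
- grab_frame(name): name is "scene" or "top" or "wrist"; returns a dict with "img" (400x640x3 uint8, red, green, blue), "fov_y" (degrees; the focal length in pixels is half the picture's height over the tangent of half this angle, whatever the lens; pixels are square), "cx", "cy" (the principal point, pixels), "D" ([k1, k2, p1, p2, k3] as OpenCV has them; the pictures are not rectified), "R" (3x3) and "t" (3): a world point X has camera coordinates R X + t. Camera axes: x right, y down, z forward; pixel columns grow to the right and rows downward; lengths in m; the calibration is good to about 2 mm. A picture is of the moment at which its call begins. There is no depth.
- job_done(): hands the job in, once; it reports no verdict.
Trained networks look in the newest picture that a camera, given by its name, has taken for a name from the list of things; names that differ only in an ending like _2 or _b are one class to them, and where a whole thing is asked for, a point or a joint stands for the part that bears it (a point fixed in the world has none). Each returns a list of dicts, best first, with "confidence" (0 to 1); they miss things now and then, are a little off and sometimes report something else, mostly with a low value. They report only what shows in the picture. A call takes as long as a camera call. They do not tell look-alikes from the thing itself.
- boxes_of(camera, label): "centre" ([x, y, z] in m, in world coordinates, good to about 4 mm: the middle of the surface that is visible of it).
The state is a dict: "time_s": time; "joint_positions": joint angles; "qd": joint speeds; "effort": joint torques, N m; "eef_pos": TCP position; "ee_rot": TCP orientation; "ft_force": force on the tool from outside, world axes, zero at the start; "moment": the same for the moment, N m; "width": opening from 0.0 (shut) to 1.0 (fully open).
Only numpy, scipy, OpenCV 4.12 (cv2) and the standard library are available. Lean on these libraries where they do the work, as an engineer would, in place of code of your own. Each camera call takes 0.05 s, during which the arm holds its last target. There are 200 camera calls.

## Working session

There is one attempt and no reset: what is moved stays moved. The work goes in short steps, Python scripts to look and compute and a tool call to move; the robot and the scene stay as the last step left them, time stands still between calls to the robot, and variables do not carry over. Pictures are saved under pics/ and viewed, about 8 in all and at most 12, crops included, and the job is handed in when it is done.

Besides the shell and the picture viewer there is one more tool, called after "Emit:" in YAML: its name, and indented under it one key for each argument. send_rows: Moves the arm, as the interface text tells. Its arguments: {"type":"object","properties":{"commands":{"type":"array"},"newtons":{"type":"number"}},"required":["commands"]}

```bash
mkdir -p pics
cat > h.py <<'E'
import numpy as np, cv2
from bench import *
def K(f):
    fl=f["img"].shape[0]/2/np.tan(np.radians(f["fov_y"])/2)
    return np.array([[fl,0,f["cx"]],[0,fl,f["cy"]],[0,0,1]])
def proj(f,X):
    r,_=cv2.Rodrigues(np.array(f["R"],float))
    return cv2.projectPoints(np.array(X,float).reshape(-1,1,3),r,np.array(f["t"],float),K(f),np.array(f["D"],float))[0].reshape(-1,2)
def unproj(f,px,z):
    n=cv2.undistortPoints(np.array(px,float).reshape(-1,1,2),K(f),np.array(f["D"],float)).reshape(-1,2)
    R=np.array(f["R"],float);C=-R.T@np.array(f["t"],float)
    d=np.c_[n,np.ones(len(n))]@R
    return C+d*((z-C[2])/d[:,2])[:,None]
def save(f,name,crop=None,s=1):
    im=f["img"][:,:,::-1]
    if crop: x0,y0,x1,y1=crop; im=im[y0:y1,x0:x1]
    cv2.imwrite("pics/"+name,cv2.resize(im,None,fx=s,fy=s,interpolation=cv2.INTER_CUBIC))
E
python3 - <<'E'
from h import *
o=get_obs();print(o)
ims=[]
for c in ("scene","top"):
    f=grab_frame(c);ims.append(f["img"])
    R=np.array(f["R"]);print(c,-R.T@np.array(f["t"]),f["fov_y"],f["D"])
    for l in ("cradle","packed","angle_1","packed_heel","angle_1_heel","power_breaker","breaker_row","relay_module"):
        print(l,[(np.round(b["centre"],3).tolist(),round(b["confidence"],2),np.round(proj(f,b["centre"])[0]).tolist()) for b in boxes_of(c,l)])
for n,i in zip(("s0","t0"),ims): cv2.imwrite(f"pics/{n}.png",i[:,:,::-1])
E
```

```text
{'time_s': 0.0, 'joint_positions': array([ 1.07470021e+00,  3.81246245e-01,  1.29828022e+00, -2.01535522e-06,
        1.46360430e+00, -2.15285852e-01]), 'qd': array([-0.00073459,  0.00179966, -0.00119876, -0.00033053,  0.00060508,
        0.0001192 ]), 'effort': array([ 5.57168623e-04, -4.48465490e+01, -2.31280750e+01, -1.47937794e-04,
        4.70163432e-03,  8.93474606e-06]), 'eef_pos': array([0.1524009 , 0.52842558, 0.40407803]), 'ee_rot': array([-2.66874111e-04,  1.39944124e-01,  9.90159104e-01, -7.21262741e-04]), 'ft_force': array([0.26588167, 0.3704497 , 0.12310816]), 'moment': array([ 0.02838033,  0.02338314, -0.02618557]), 'width': 1.0004453359444083}
scene [ 1.07030184 -0.30210914  0.93123944] 52.10531686778201 [-0.10750243  0.          0.          0.          0.        ]
cradle [([0.528, 0.032, 0.008], 0.96, [340.0, 184.0])]
packed [([0.514, -0.014, 0.019], 0.92, [322.0, 184.0])]
angle_1 [([0.545, 0.203, 0.011], 0.91, [396.0, 165.0]), ([0.384, -0.092, 0.008], 0.71, [277.0, 162.0]), ([0.511, -0.206, 0.014], 0.56, [256.0, 211.0])]
packed_heel [([0.518, -0.018, 0.015], 0.66, [
[... 433 characters left out ...]
])]
packed [([0.509, -0.014, 0.021], 0.85, [309.0, 223.0])]
angle_1 [([0.383, -0.091, 0.011], 0.79, [344.0, 277.0]), ([0.521, -0.206, 0.007], 0.75, [391.0, 216.0]), ([0.549, 0.202, 0.01], 0.73, [215.0, 209.0]), ([0.722, 0.222, 0.073], 0.6, [197.0, 128.0])]
packed_heel [([0.515, -0.014, 0.021], 0.76, [309.0, 221.0]), ([0.52, -0.206, 0.007], 0.16, [391.0, 217.0])]
angle_1_heel [([0.55, 0.204, 0.007], 0.64, [215.0, 208.0])]
power_breaker [([0.72, 0.22, 0.074], 0.84, [198.0, 129.0]), ([0.724, -0.023, 0.063], 0.74, [311.0, 126.0])]
breaker_row [([0.722, -0.022, 0.063], 0.68, [311.0, 127.0])]
relay_module [([0.73, -0.236, 0.024], 0.86, [402.0, 126.0]), ([0.513, 0.022, 0.01], 0.71, [294.0, 222.0])]
```

Run:
```python
import cv2
a=cv2.imread("pics/t0.png");cv2.imwrite("pics/t0c.png",cv2.resize(a[160:320,150:450],None,fx=2.6,fy=2.6,interpolation=cv2.INTER_CUBIC))
a=cv2.imread("pics/s0.png");cv2.imwrite("pics/s0c.png",cv2.resize(a[110:260,200:460],None,fx=3,fy=3,interpolation=cv2.INTER_CUBIC))
```

```text
(no output)
```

View pics/t0c.png

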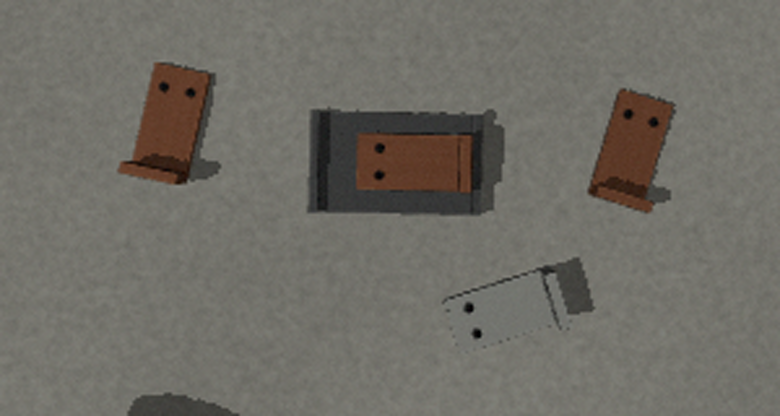

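View pics/s0c.png

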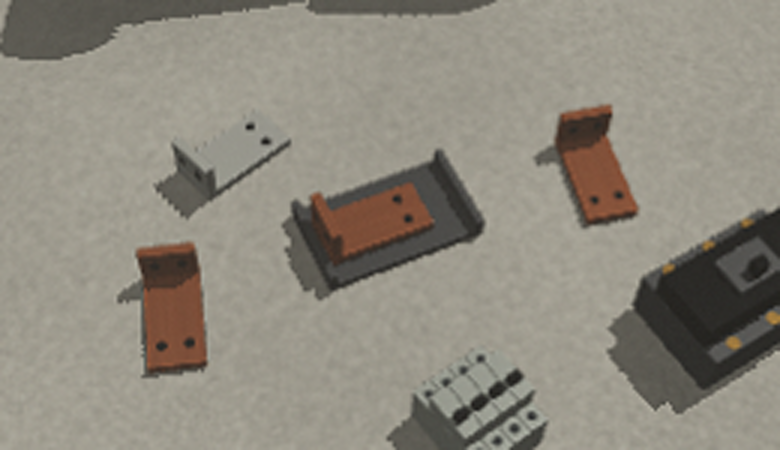

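The top view (×2.6 crop) shows three things that could be taken for a loose angle:
- Copper angle at left, full-frame px (213,208), world (0.55, 0.20).
- Copper angle at right, px (392,217), world (0.52, -0.21).
- White look-alike at px (344,277), which is not meant.

The copper piece in the cradle, px (309,222), is the packed angle, with its leg towards world -y. So cradle +x points to about world +y. The targets are the two copper angles on the table. Next I fit their poses by silhouette.

```bash
cat >> h.py <<'E'
from scipy.optimize import minimize
def box(x0,x1,y0,y1,z0,z1): return np.array([[x,y,z] for x in (x0,x1) for y in (y0,y1) for z in (z0,z1)])
ANG=[box(-.05,.05,-.025,.025,0,.01),box(-.05,-.04,-.025,.025,0,.045)]
CRA=[box(-.076,.076,-.045,.045,0,.008),box(-.076,-.068,-.045,.045,0,.022),box(.068,.076,-.045,.045,0,.022)]
def T(P,p,z): 
    c,s=np.cos(p[2]),np.sin(p[2]); return P@np.array([[c,s,0],[-s,c,0],[0,0,1]])+[p[0],p[1],z]
S=4
def render(f,parts,p,z):
    m=np.zeros((400*S,640*S),np.uint8)
    for b in parts:
        h=cv2.convexHull(((proj(f,T(b,p,z))+.5)*S).astype(np.float32)); cv2.fillConvexPoly(m,np.round(h).astype(int),1)
    return cv2.resize(m.astype(np.float32),(640,400),interpolation=cv2.INTER_AREA)
def copper(f):
    a=f["img"].astype(int); return ((a[:,:,0]-a[:,:,2])>0.35*a[:,:,0]).astype(np.float32)
def fit(fs,masks,parts,p0,z,roi=45,ignore=None):
    def cost(q):
        p=np.array(p0)+q*[.01,.01,.1]; c=0
        for i,(f,M) in enumerate(zip(fs,masks)):
            u,v=proj(f,[[p0[0],p0[1],z+.01]])[0].astype(int); sl=(slice(v-roi,v+roi),slice(u-roi-20,u+roi+20))
            d=np.abs(render(f,parts,p,z)-M)[sl]
            if ignore is not None: d=d*(1-ignore[i][sl])
            c+=d.sum()
        return c
    best=None
    for s in (1,-.6):
        r=minimize(cost,np.zeros(3) if best is None else best.x,method="Nelder-Mead",options=dict(initial_simplex=(0 if best is None else best.x)+s*np.array([[0,0,0],[1,0,0],[0,1,0],[0,0,1.]]),xatol=.005,fatol=.05))
        if best is None or r.fun<best.fun: best=r
    return np.array(p0)+best.x*[.01,.01,.1],best.fun
E
python3 - <<'E'
from h import *
fs=[grab_frame("top"),grab_frame("scene")]
ms=[copper(f) for f in fs]
for n,p0,z in (("A",[.545,.203,-.25],0),("B",[.515,-.206,-.28],0),("packed",[.51,-.01,1.57],.008)):
    print(n,*[(fit(a,b,ANG,p0,z)) for a,b in ((fs,ms),(fs[:1],ms[:1]),(fs[1:],ms[1:]))])
dark=[(f["img"].max(2)<70).astype(np.float32) for f in fs]
f=fs[0]
for y in (205,222,238): print(f["img"][y,260:350].max(1).tolist())
ig=[cv2.dilate(m,np.ones((5,5))) for m in ms]
print("cradle",fit(fs[:1],dark[:1],CRA,[.513,.02,1.57],0,ignore=ig),fit(fs,dark,CRA,[.513,.02,1.57],0,ignore=ig))
cv2.imwrite("pics/ov.png",cv2.resize(dark[0][180:260,240:370]*255,None,fx=4,fy=4))
E
```

```text
A (array([ 0.55354579,  0.20414038, -0.23849709]), np.float64(445.375)) (array([ 0.55383969,  0.20372792, -0.23589757]), np.float64(53.5)) (array([ 0.55103676,  0.20701334, -0.23435472]), np.float64(360.875))
B (array([ 0.51925968, -0.20784032, -0.31573621]), np.float64(627.0625)) (array([ 0.51947203, -0.20931258, -0.33120703]), np.float64(197.0625)) (array([ 0.51795564, -0.20574204, -0.3241884 ]), np.float64(399.9375))
packed (array([ 0.51285385, -0.01119069,  1.51173595]), np.float64(484.0)) (array([ 0.5131575 , -0.01248385,  1.51302429]), np.float64(45.5625)) (array([ 0.51042583, -0.00814954,  1.525455  ]), np.float64(389.6875))
[120, 118, 114, 117, 119, 121, 119, 120, 123, 92, 63, 58, 53, 27, 32, 34, 32, 54, 56, 56, 58, 56, 54, 54, 59, 56, 55, 56, 56, 53, 57, 57, 54, 54, 55, 58, 56, 57, 54, 54, 57, 56, 53, 57, 53, 57, 52, 54, 57, 54, 55, 58, 58, 58, 53, 55, 56, 58, 59, 52, 57, 55, 56, 54, 56, 55, 54, 53, 57, 56, 51, 43, 58, 58, 55, 54, 70, 73, 72, 69, 72, 110, 112, 113, 113, 114, 114, 117, 113, 117]
[118, 113, 118, 120, 120, 113, 115, 118, 117, 71, 58, 56, 30, 26, 32, 32, 33, 53,
[... 259 characters left out ...]
1, 70, 110, 117, 118, 116, 109, 116]
[117, 118, 120, 119, 119, 119, 121, 118, 98, 64, 58, 57, 31, 33, 35, 32, 59, 55, 55, 57, 55, 58, 58, 56, 56, 57, 60, 57, 53, 55, 58, 58, 56, 59, 59, 58, 56, 55, 56, 55, 56, 54, 54, 52, 57, 57, 58, 55, 53, 58, 55, 57, 55, 57, 54, 55, 54, 56, 57, 53, 51, 56, 56, 55, 57, 52, 56, 52, 52, 55, 55, 48, 53, 54, 62, 66, 68, 68, 69, 71, 119, 117, 115, 122, 122, 120, 119, 119, 123, 119]
cradle (array([5.13273724e-01, 6.89522222e-04, 1.53105944e+00]), np.float64(254.875)) (array([5.13033786e-01, 1.26642212e-03, 1.51500570e+00]), np.float64(785.6875))[ WARN:0@14.014] global loadsave.cpp:1063 imwrite_ Unsupported depth image for selected encoder is fallbacked to CV_8U.
```

```bash
cat >> h.py <<'E'
def comp(m,f,p,z):
    n,l=cv2.connectedComponents((m>0).astype(np.uint8)); r=render(f,ANG,p,z)>.5
    k=np.bincount(l[r&(l>0)]).argmax(); return (l==k).astype(np.float32)
def fitang(fs,p0,z):
    ms=[comp(copper(f),f,p0,z) for f in fs]
    return [fit(a,b,ANG,p0,z,roi=60) for a,b in ((fs,ms),(fs[:1],ms[:1]),(fs[1:],ms[1:]))]
E
python3 - <<'E'
from h import *
fs=[grab_frame("top"),grab_frame("scene")]
out=[f["img"][:,:,::-1].copy() for f in fs]
def draw(parts,p,z,col):
    for f,o in zip(fs,out):
        for b in parts:
            h=cv2.convexHull(proj(f,T(b,p,z)).astype(np.float32)); cv2.polylines(o,[np.round(h*8).astype(int)],True,col,1,cv2.LINE_AA,3)
for n,p0,z in (("A",[.553,.204,-.237],0),("B",[.519,-.207,-.32],0),("packed",[.512,-.011,1.52],.008)):
    r=fitang(fs,p0,z); print(n,r); draw(ANG,r[0][0],z,(0,255,0))
ig=[cv2.dilate(copper(f),np.ones((5,5))) for f in fs]
dark=[(f["img"].max(2)<64).astype(np.float32) for f in fs]
r=fit(fs[:1],dark[:1],CRA,[.513,.001,1.53],0,ignore=ig); print(r); draw(CRA,r[0],0,(255,255,0))
a=cv2.resize(out[0][175:260,175:435],None,fx=3,fy=3,interpolation=cv2.INTER_CUBIC); b=cv2.resize(out[1][130:240,230:430],(780,429),interpolation=cv2.INTER_CUBIC)[:340]
cv2.imwrite("pics/ov1.png",np.vstack([a,b]))
E
```

```text
A [(array([ 0.5533996 ,  0.20423803, -0.2247125 ]), np.float64(232.3125)), (array([ 0.55353025,  0.20335893, -0.23863505]), np.float64(55.6875)), (array([ 0.54994871,  0.20793184, -0.26261679]), np.float64(141.0))]
B [(array([ 0.51962232, -0.20780215, -0.32594815]), np.float64(248.1875)), (array([ 0.51956886, -0.20912449, -0.34403401]), np.float64(60.4375)), (array([ 0.51761947, -0.20604467, -0.31683767]), np.float64(151.5))]
packed [(array([ 0.51272043, -0.01169967,  1.51034645]), np.float64(183.1875)), (array([ 0.51290451, -0.01241365,  1.51497556]), np.float64(45.5625)), (array([ 0.51031989, -0.00821133,  1.54465997]), np.float64(90.1875))]
(array([0.51339828, 0.00231879, 1.52675622]), np.float64(114.8125))
```

View pics/ov1.png

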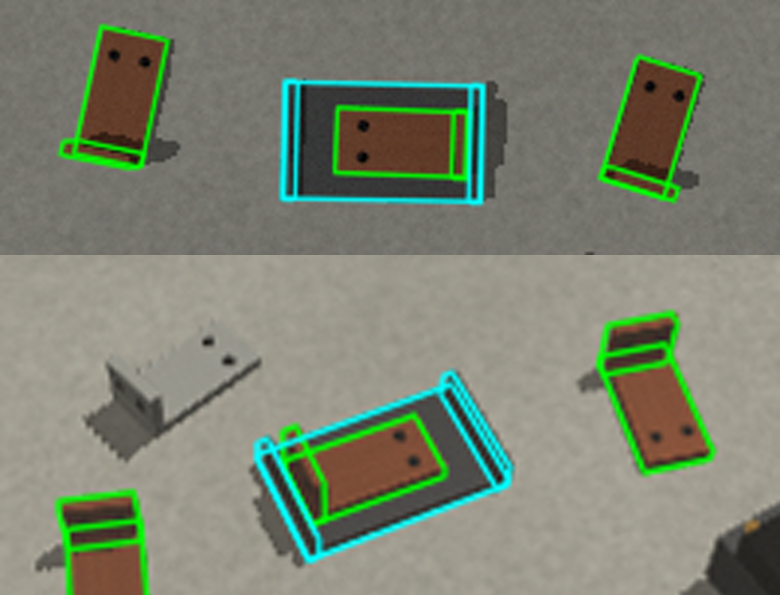

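The overlays in both views sit on the parts, and the copper choices hold: A at world (0.553, 0.204), B at (0.5195, -0.208). The white look-alike is left out. Now I plan the moves.

```bash
cat > plan.py <<'E'
import sys,numpy as np
from bench import get_obs
from scipy.spatial.transform import Rotation as Ro
# usage: plan.py yaw x y z [x y z ...]: total turn share, then shifts (share of 10cm) in turned tool axes
o=get_obs();w,x,y,z=o["ee_rot"];R0=Ro.from_quat([x,y,z,w]);p=o["eef_pos"]
a=list(map(float,sys.argv[1:]));yw=a[0]
Y=np.array([np.cos(yw),np.sin(yw),0]);Z=np.array([0,0,-1.]);R1=Ro.from_matrix(np.c_[np.cross(Y,Z),Y,Z])
yc=R0.as_matrix()[:,1];print("t",o["time_s"],"yaw",np.arctan2(yc[1],yc[0]),"p",p.round(4),"q",o["joint_positions"].round(2),"F",o["ft_force"].round(1),"w",o["width"])
print("turn",((R0.inv()*R1).as_rotvec()/np.pi).round(4))
for k in range(1,len(a),3):
    t=np.array(a[k:k+3]);print("shift",(R1.inv().apply(t-p)*10).round(3));p=t
E
python3 plan.py 1.335 .5437 .2063 .30 .5437 .2063 .174
```

```text
t 1.1 yaw 1.2900242115124307 p [0.1524 0.5285 0.4047] q [ 1.07  0.38  1.3  -0.    1.46 -0.22] F [ 0.4 -0.5  0.1] w 1.0018574542127903
turn [ 0.      0.     -0.0143]
shift [-4.557 -2.218  1.047]
shift [0.   0.   1.26]
```

Emit:
send_rows:
  commands:
    - [0,0,-0.0143,0,0,0,-1]
    - [0,0,0,-0.285,-0.1386,0.0654,-1]
    - [0,0,0,-0.285,-0.1386,0.0654,-1]
    - [0,0,0,-0.285,-0.1386,0.0654,-1]
    - [0,0,0,-0.285,-0.1386,0.0654,-1]
    - [0,0,0,-0.285,-0.1386,0.0654,-1]
    - [0,0,0,-0.285,-0.1386,0.0654,-1]
    - [0,0,0,-0.285,-0.1386,0.0654,-1]
    - [0,0,0,-0.285,-0.1386,0.0654,-1]
    - [0,0,0,-0.285,-0.1386,0.0654,-1]
    - [0,0,0,-0.285,-0.1386,0.0654,-1]
    - [0,0,0,-0.285,-0.1386,0.0654,-1]
    - [0,0,0,-0.285,-0.1386,0.0654,-1]
    - [0,0,0,-0.285,-0.1386,0.0654,-1]
    - [0,0,0,-0.285,-0.1386,0.0654,-1]
    - [0,0,0,-0.285,-0.1386,0.0654,-1]
    - [0,0,0,-0.282,-0.1386,0.0654,-1]
    - [0,0,0,0,0,0,-1]
    - [0,0,0,0,0,0,-1]

```text
time_s: 2.68
eef_pos: [0.5444, 0.2054, 0.2994]
ee_rot: [-0.001, 0.119, 0.993, -0.0]
ft_force: [0.1, 1.3, -0.2]
width: 1.001
```

```bash
python3 - <<'E'
from h import *
fs=[grab_frame("wrist")]; f=fs[0]
save(f,"w1.png")
R=np.array(f["R"]);print(-R.T@np.array(f["t"]))
try:
    p0=[.5534,.204,-.236];m=[comp(copper(f),f,p0,0)];print(fit(fs,m,ANG,p0,0,roi=150))
except Exception as e: print(e)
E
python3 plan.py 1.335 .5437 .2063 .30 .5437 .2063 .174
```

```text
[0.46593846 0.22418241 0.26986817]
(array([ 0.55390551,  0.20356148, -0.24100851]), np.float64(379.5625))
t 2.7333 yaw 1.3341141565263581 p [0.5436 0.2062 0.2999] q [ 0.16  0.53  1.37  0.    1.24 -1.18] F [ 0.7 -0.7 -1.1] w 1.001936043946794
turn [-0.     -0.0002 -0.0003]
shift [-0.001  0.001 -0.001]
shift [0.   0.   1.26]
```

View pics/w1.png

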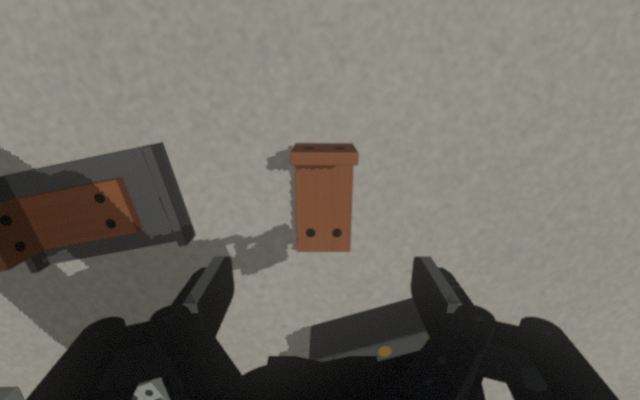

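The wrist picture shows the copper angle centred between the jaws, with its leg at about px (324,153) and foot end at (323,250). The wrist fit agrees with the first fit within 0.5 mm. Descending and gripping.

Emit:
send_rows:
  commands:
    - [0,0,-0.001,0,0,0.3,-1]
    - [0,0,0,0,0,0.3,-1]
    - [0,0,0,0,0,0.3,-1]
    - [0,0,0,0,0,0.16,-1]
    - [0,0,0,0,0,0.12,-1]
    - [0,0,0,0,0,0.08,-1]
    - [0,0,0,0,0,0,-1]
    - [0,0,0,0,0,0,-1]
    - [0,0,0,0,0,0,1]
    - [0,0,0,0,0,0,1]
    - [0,0,0,0,0,0,1]
    - [0,0,0,0,0,0,1]
    - [0,0,0,0,0,0,1]
    - [0,0,0,0,0,0,1]
    - [0,0,0,0,0,0,1]
    - [0,0,0,0,0,0,1]
  newtons: 60

```text
time_s: 4.07
eef_pos: [0.5437, 0.2065, 0.1754]
ee_rot: [0.001, 0.116, 0.993, 0.0]
ft_force: [-2.7, 0.4, 7.7]
width: 0.554
```

Emit:
send_rows:
  commands:
    - [0,0,0,0,0,-0.1,1]
    - [0,0,0,0,0,-0.2,1]
    - [0,0,0,0,0,-0.3,1]
    - [0,0,0,0,0,-0.3,1]
    - [0,0,0,0,0,-0.16,1]
    - [0,0,0,0,0,0,1]
    - [0,0,0,0,0,0,1]

```text
time_s: 4.65
eef_pos: [0.5433, 0.2063, 0.2801]
ee_rot: [0.0, 0.116, 0.993, -0.0]
ft_force: [0.1, -0.5, -6.2]
width: 0.557
```

```bash
python3 plan.py -0.05 .5144 .027 .28 .5144 .027 .193
```

```text
t 4.65 yaw 1.3380600802864984 p [0.5433 0.2063 0.2801] q [ 0.16  0.55  1.4  -0.    1.2  -1.18] F [ 0.1 -0.5 -6.2] w 0.5571829680341595
turn [0.     0.     0.4418]
shift [-1.805e+00 -1.990e-01  1.000e-03]
shift [0.   0.   0.87]
```

Emit:
send_rows:
  commands:
    - [0,0,0.034,0,0,0,1]
    - [0,0,0.034,0,0,0,1]
    - [0,0,0.034,0,0,0,1]
    - [0,0,0.034,0,0,0,1]
    - [0,0,0.034,0,0,0,1]
    - [0,0,0.034,0,0,0,1]
    - [0,0,0.034,0,0,0,1]
    - [0,0,0.034,0,0,0,1]
    - [0,0,0.034,0,0,0,1]
    - [0,0,0.034,0,0,0,1]
    - [0,0,0.034,0,0,0,1]
    - [0,0,0.034,0,0,0,1]
    - [0,0,0.034,0,0,0,1]

```text
time_s: 5.73
eef_pos: [0.5433, 0.2062, 0.2777]
ee_rot: [-0.001, 0.727, 0.687, -0.002]
ft_force: [0.1, 1.2, -5.6]
width: 0.557
```

Emit:
send_rows:
  commands:
    - [0,0,0,-0.15,-0.02,0,1]
    - [0,0,0,-0.25,-0.03,0,1]
    - [0,0,0,-0.25,-0.03,0,1]
    - [0,0,0,-0.25,-0.03,0,1]
    - [0,0,0,-0.25,-0.03,0,1]
    - [0,0,0,-0.25,-0.025,0,1]
    - [0,0,0,-0.25,-0.02,0,1]
    - [0,0,0,-0.155,-0.014,0,1]
    - [0,0,0,0,0,0,1]
    - [0,0,0,0,0,0,1]

```text
time_s: 6.57
eef_pos: [0.5144, 0.0266, 0.2786]
ee_rot: [-0.001, 0.725, 0.688, -0.001]
ft_force: [-0.1, 0.7, -5.4]
width: 0.558
```

```bash
python3 plan.py -0.05 .5144 .027 .28 .5144 .027 .193
python3 - <<'E'
from h import *
f=grab_frame("wrist");fs=[grab_frame("scene")]
save(f,"w2.png")
z=.28-.174
p0=[.5139,.017,-1.62]
for zz in (z,):
  for F in (f,fs[0]):
    m=[comp(copper(F),F,p0,zz)];print(fit([F],m,ANG,p0,zz,roi=150))
q0=[.5127,-.0118,1.515]
m=[comp(copper(f),f,[.5127,-.0118,1.515],.008)];print(m[0].sum())
E
```

```text
t 6.5667 yaw -0.05230499277210221 p [0.5144 0.0266 0.2786] q [-0.18  0.45  1.59  0.    1.11 -0.13] F [-0.1  0.7 -5.4] w 0.5575717061771299
turn [-0.0011 -0.0002 -0.0007]
shift [ 0.004  0.    -0.014]
shift [0.   0.   0.87]
(array([ 0.51387037,  0.01715613, -1.62214597]), np.float64(1627.875))
(array([ 0.51552743,  0.01781173, -1.73403862]), np.float64(462.5))
18777.0
```

View pics/w2.png

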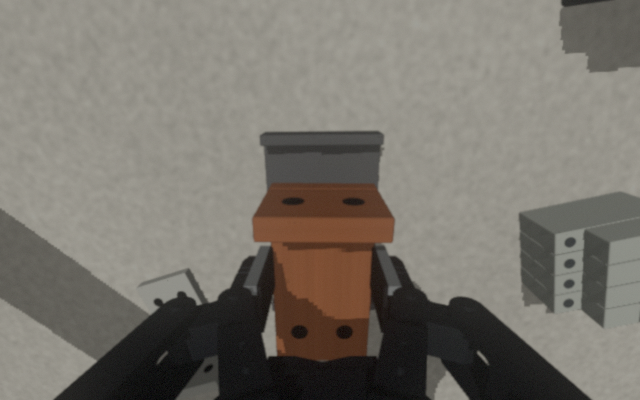

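The wrist picture shows the held angle square with the cradle: its leg at px (323,212) faces the far stop at (322,138), and it sits level between the pads. Lowering.

Emit:
send_rows:
  commands:
    - [0,0,0,0,0,0.2,1]
    - [0,0,0,0,0,0.25,1]
    - [0,0,0,0,0,0.15,1]
    - [0,0,0,0,0,0.1,1]
    - [0,0,0,0,0,0.06,1]
    - [0,0,0,0,0,0.05,1]
    - [0,0,0,0,0,0.03,1]
    - [0,0,0,0,0,0.02,1]
    - [0,0,0,0,0,0,1]
    - [0,0,0,0,0,0,1]

```text
time_s: 7.5
eef_pos: [0.5148, 0.0271, 0.1945]
ee_rot: [0.0, 0.725, 0.689, 0.0]
ft_force: [-0.1, 0.1, -4.3]
width: 0.561
```

Emit:
send_rows:
  commands:
    - [0,0,0,0,0,0.01,1]
    - [0,0,0,0,0,0.01,1]
    - [0,0,0,0,0,0,1]
    - [0,0,0,0,0,0,1]

```text
time_s: 7.83
eef_pos: [0.5147, 0.0271, 0.1934]
ee_rot: [0.001, 0.725, 0.689, 0.001]
ft_force: [-3.4, 0.6, 6.7]
width: 0.558
```

Emit:
send_rows:
  commands:
    - [0,0,0,0,0,-0.005,0.5]
    - [0,0,0,0,0,0,-0.4]
    - [0,0,0,0,0,0,-1]
    - [0,0,0,0,0,0,-1]
    - [0,0,0,0,0,0,-1]
    - [0,0,0,0,0,0,-1]
    - [0,0,0,0,0,-0.15,-1]
    - [0,0,0,0,0,-0.3,-1]
    - [0,0,0,0,0,-0.3,-1]
    - [0,0,0,0,0,-0.3,-1]
    - [0,0,0,0,0,-0.15,-1]
    - [0,0,0,0,0,0,-1]

```text
time_s: 8.83
eef_pos: [0.515, 0.0271, 0.3159]
ee_rot: [0.003, 0.725, 0.689, 0.002]
ft_force: [0.4, 0.2, -1.0]
width: 1.001
```

```bash
python3 plan.py -1.90 .5145 .027 .31
python3 - <<'E'
from h import *
f=grab_frame("wrist");s=grab_frame("scene")
p0=[.5139,.017,-1.62]
save(f,"w3.png")
m=[comp(copper(f),f,p0,.018)]
print(fit([f],m,ANG,p0,.018,roi=150))
q=[.5195,-.208,-.33]; m=[comp(copper(s),s,q,0)];print(m[0].sum())
E
```

```text
t 8.8333 yaw -0.05036929652828959 p [0.515  0.0271 0.3159] q [-0.18  0.41  1.54 -0.    1.19 -0.13] F [ 0.4  0.2 -1. ] w 1.0006350922553846
turn [ 0.0017 -0.0018  0.5888]
shift [-0.004  0.002  0.059]
(array([ 0.5141734,  0.0163514, -1.6262977]), np.float64(2323.125))
750.0
```

View pics/w3.png

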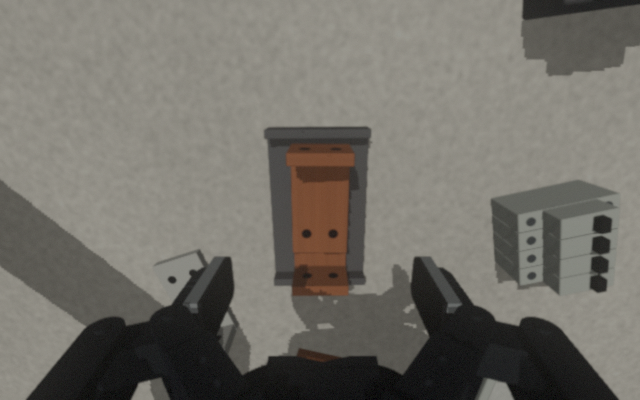

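The picture shows the first angle flat in the cradle: its leg at px (320,155) is just inside the far stop, and the packed leg at (320,280) is at the other end. Turning and moving towards B.

Emit:
send_rows:
  commands:
    - [0.0017,-0.0018,0.0328,0,0,0,-1]
    - [0,0,0.0327,0,0,0,-1]
    - [0,0,0.0327,0,0,0,-1]
    - [0,0,0.0327,0,0,0,-1]
    - [0,0,0.0327,0,0,0,-1]
    - [0,0,0.0327,0,0,0,-1]
    - [0,0,0.0327,0,0,0,-1]
    - [0,0,0.0327,0,0,0,-1]
    - [0,0,0.0327,0,0,0,-1]
    - [0,0,0.0327,0,0,0,-1]
    - [0,0,0.0327,0,0,0,-1]
    - [0,0,0.0327,0,0,0,-1]
    - [0,0,0.0327,0,0,0,-1]
    - [0,0,0.0327,0,0,0,-1]
    - [0,0,0.0327,0,0,0,-1]
    - [0,0,0.0327,0,0,0,-1]
    - [0,0,0.0327,0,0,0,-1]
    - [0,0,0.0327,0,0,0,-1]

```text
time_s: 10.43
eef_pos: [0.5145, 0.027, 0.3108]
ee_rot: [0.003, 0.986, -0.166, -0.004]
ft_force: [-0.0, 0.0, -0.1]
width: 0.999
```

```bash
python3 plan.py -1.90 .5100 -.2048 .30
```

```text
t 10.4333 yaw -1.9051209744668558 p [0.5145 0.027  0.3108] q [-0.18  0.41  1.54 -0.01  1.19  1.73] F [-0.   0.  -0.1] w 0.9994467029140134
turn [ 0.0023  0.0023 -0.0016]
shift [0.707 2.209 0.108]
```

Emit:
send_rows:
  commands:
    - [0.0023,0.0023,-0.0016,0.07,0.22,0.01,-1]
    - [0,0,0,0.08,0.25,0.012,-1]
    - [0,0,0,0.08,0.25,0.012,-1]
    - [0,0,0,0.08,0.25,0.012,-1]
    - [0,0,0,0.08,0.25,0.012,-1]
    - [0,0,0,0.08,0.25,0.012,-1]
    - [0,0,0,0.08,0.25,0.012,-1]
    - [0,0,0,0.08,0.25,0.012,-1]
    - [0,0,0,0.077,0.239,0.014,-1]
    - [0,0,0,0,0,0,-1]
    - [0,0,0,0,0,0,-1]

```text
time_s: 11.35
eef_pos: [0.511, -0.2057, 0.3002]
ee_rot: [-0.001, 0.987, -0.162, 0.0]
ft_force: [0.8, 0.1, 0.1]
width: 0.999
```

```bash
python3 - <<'E'
from h import *
f=grab_frame("wrist");t=grab_frame("top");s=grab_frame("scene")
p0=[.5195,-.208,-.33]
m=[comp(copper(f),f,p0,0)];print("B",fit([f],m,ANG,p0,0,roi=150),m[0].sum())
save(f,"w4.png")
# stack fit in top + scene: packed & middle jointly
pk=[.5127,-.0118,1.515];md=[.5141,.0165,-1.623]
fs=[t,s]
ms=[comp(copper(F),F,md,.018) for F in fs]
print([x.sum() for x in ms])
def cost(q,i):
    c=0
    for k in i:
        r=np.maximum(render(fs[k],ANG,np.array(pk)+q[:3]*[.01,.01,.1],.008),render(fs[k],ANG,np.array(md)+q[3:]*[.01,.01,.1],.018))
        c+=np.abs(r-ms[k]).sum()
    return c
for i in ([0],[1],[0,1]):
    r=minimize(cost,np.zeros(6),args=(i,),method="Nelder-Mead",options=dict(initial_simplex=np.vstack([np.zeros(6),np.eye(6)*.6]),xatol=.01,fatol=.1,maxiter=400))
    print((np.array(pk)+r.x[:3]*[.01,.01,.1]).round(4),(np.array(md)+r.x[3:]*[.01,.01,.1]).round(4),r.fun)
a=cv2.resize(t["img"][190:255,260:350,::-1],(780,563),interpolation=cv2.INTER_CUBIC)
cv2.imwrite("pics/t4.png",a)
E
python3 plan.py -1.90 .5100 -.2048 .30
```

```text
B (array([ 0.51858365, -0.20806258, -0.33081085]), np.float64(523.0625)) 7154.0
[np.float32(1284.0), np.float32(874.0)]
[ 0.513  -0.0127  1.515 ] [ 0.5149  0.0162 -1.6163] 50.125
[ 0.5089 -0.0068  1.5518] [ 0.5134  0.0184 -1.6381] 138.3125
[ 0.5127 -0.01    1.514 ] [ 0.5147  0.0173 -1.6269] 263.875
t 11.5 yaw -1.8940840867604725 p [ 0.5112 -0.2039  0.3013] q [-0.59  0.48  1.46  0.    1.2   1.3 ] F [0.8 0.3 0.9] w 1.0030469910294784
turn [-0.0004 -0.0005  0.0019]
shift [-0.009  0.013  0.013]
```

View pics/t4.png

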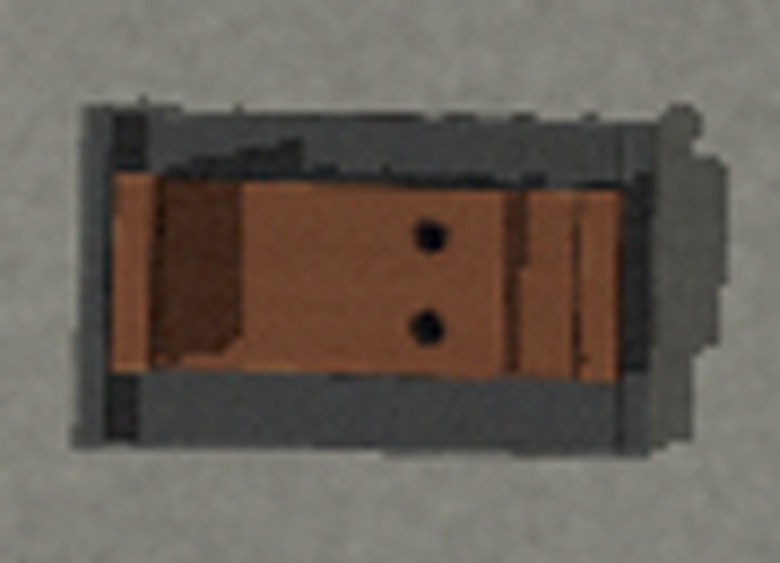

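The top crop shows the first angle square, its leg at px (130,270) beside the +x stop. The packed leg is at (597,285), and the gap between the inner leg faces is about 108 mm, leaving about 8 mm of slack. The wrist fit for B agrees with the earlier one, so I am picking it.

Emit:
send_rows:
  commands:
    - [0,0,0,0,0,0.3,-1]
    - [0,0,0,0,0,0.3,-1]
    - [0,0,0,0,0,0.3,-1]
    - [0,0,0,0,0,0.16,-1]
    - [0,0,0,0,0,0.12,-1]
    - [0,0,0,0,0,0.08,-1]
    - [0,0,0,0,0,0,-1]
    - [0,0,0,0,0,0,-1]
    - [0,0,0,0,0,0,1]
    - [0,0,0,0,0,0,1]
    - [0,0,0,0,0,0,1]
    - [0,0,0,0,0,0,1]
    - [0,0,0,0,0,0,1]
    - [0,0,0,0,0,0,1]
    - [0,0,0,0,0,0,1]
    - [0,0,0,0,0,0,1]
  newtons: 60

```text
time_s: 12.83
eef_pos: [0.5117, -0.2051, 0.1773]
ee_rot: [0.001, 0.987, -0.161, 0.002]
ft_force: [-2.6, 1.8, 8.7]
width: 0.553
```

Emit:
send_rows:
  commands:
    - [0,0,0,0,0,-0.1,1]
    - [0,0,0,0,0,-0.2,1]
    - [0,0,0,0,0,-0.3,1]
    - [0,0,0,0,0,-0.3,1]
    - [0,0,0,0,0,-0.16,1]
    - [0,0,0,0,0,-0.1,1]
    - [0,0,0,0,0,0,1]

```text
time_s: 13.42
eef_pos: [0.5113, -0.2048, 0.2939]
ee_rot: [0.001, 0.987, -0.161, 0.003]
ft_force: [0.6, -0.4, -4.6]
width: 0.553
```

```bash
python3 plan.py -0.05 .5133 -.0068 .29
```

```text
t 13.4167 yaw -1.8949009150896263 p [ 0.5113 -0.2048  0.2939] q [-0.6   0.49  1.47  0.    1.18  1.3 ] F [ 0.6 -0.4 -4.6] w 0.5532989024655196
turn [ 0.0019 -0.0013 -0.5872]
shift [ 1.978 -0.079  0.039]
```

Emit:
send_rows:
  commands:
    - [0.0019,-0.0013,-0.033,0,0,0,1]
    - [0,0,-0.0326,0,0,0,1]
    - [0,0,-0.0326,0,0,0,1]
    - [0,0,-0.0326,0,0,0,1]
    - [0,0,-0.0326,0,0,0,1]
    - [0,0,-0.0326,0,0,0,1]
    - [0,0,-0.0326,0,0,0,1]
    - [0,0,-0.0326,0,0,0,1]
    - [0,0,-0.0326,0,0,0,1]
    - [0,0,-0.0326,0,0,0,1]
    - [0,0,-0.0326,0,0,0,1]
    - [0,0,-0.0326,0,0,0,1]
    - [0,0,-0.0326,0,0,0,1]
    - [0,0,-0.0326,0,0,0,1]
    - [0,0,-0.0326,0,0,0,1]
    - [0,0,-0.0326,0,0,0,1]
    - [0,0,-0.0326,0,0,0,1]
    - [0,0,-0.0326,0,0,0,1]

```text
time_s: 14.92
eef_pos: [0.511, -0.2047, 0.2902]
ee_rot: [-0.004, 0.723, 0.691, 0.002]
ft_force: [0.4, -0.1, -5.1]
width: 0.546
```

Emit:
send_rows:
  commands:
    - [0,0,0,0.15,-0.005,0,1]
    - [0,0,0,0.25,-0.01,0,1]
    - [0,0,0,0.25,-0.01,0,1]
    - [0,0,0,0.25,-0.01,0,1]
    - [0,0,0,0.25,-0.01,0,1]
    - [0,0,0,0.25,-0.01,0,1]
    - [0,0,0,0.25,-0.01,0,1]
    - [0,0,0,0.25,-0.01,0,1]
    - [0,0,0,0.09,-0.005,0,1]
    - [0,0,0,0,0,0,1]
    - [0,0,0,0,0,0,1]
    - [0,0,0,0,0,0,1]

```text
time_s: 15.92
eef_pos: [0.5133, -0.0063, 0.2928]
ee_rot: [-0.002, 0.725, 0.689, 0.002]
ft_force: [0.9, 0.1, -4.9]
width: 0.557
```

```bash
python3 plan.py -0.05 .5133 -.0054 .29 .5133 -.0054 .205
python3 - <<'E'
from h import *
f=grab_frame("wrist")
save(f,"w5.png")
p0=[.5138,.0025,1.52]
for z in (.29-.174,.29-.176):
    m=[comp(copper(f),f,p0,z)];print(fit([f],m,ANG,p0,z,roi=180),m[0].sum())
E
```

```text
t 15.9167 yaw -0.051229607291799956 p [ 0.5133 -0.0063  0.2928] q [-0.24  0.43  1.57  0.01  1.14 -0.2 ] F [ 0.9  0.1 -4.9] w 0.557098895948666
turn [-0.     -0.002  -0.0004]
shift [ 0.009 -0.     0.028]
shift [0.   0.   0.85]
(array([0.51490075, 0.01998681, 1.52616499]), np.float64(3808.0625)) 24044.0
(array([0.5147909 , 0.0192261 , 1.52113145]), np.float64(3529.75)) 24044.0
```

View pics/w5.png

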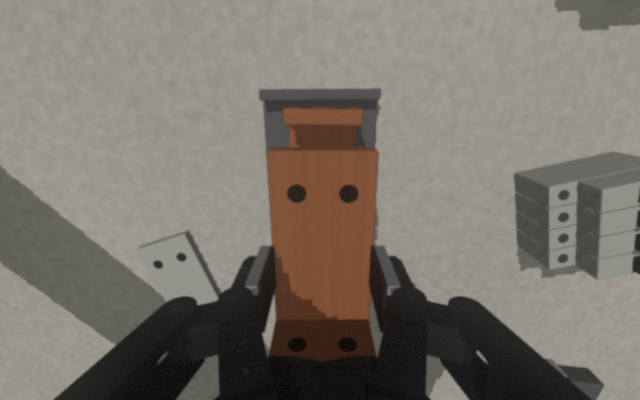

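Run:
```python
from h import *
f=grab_frame("wrist")
a=f["img"].astype(int)
for c in (300,322,345): print(c,[(r,a[r,c].tolist()) for r in list(range(98,112,1))+list(range(118,130))+list(range(142,156))])
print("foot end",unproj(f,[[300,149.5],[345,149.5],[268,150],[378,150]],.127).round(4).tolist())
print("mid leg top: outer/inner",unproj(f,[[300,108],[345,108],[300,123.5],[345,123.5],[284,123],[362,123]],.063).round(4).tolist())
```

```text
300 [(98, [77, 75, 72]), (99, [68, 67, 64]), (100, [62, 59, 57]), (101, [59, 57, 54]), (102, [58, 58, 54]), (103, [60, 60, 56]), (104, [58, 54, 51]), (105, [64, 54, 49]), (106, [69, 54, 46]), (107, [84, 58, 44]), (108, [110, 73, 53]), (109, [127, 83, 59]), (110, [132, 87, 60]), (111, [132, 86, 59]), (118, [128, 84, 58]), (119, [128, 82, 56]), (120, [128, 83, 58]), (121, [129, 82, 57]), (122, [128, 85, 59]), (123, [117, 76, 52]), (124, [98, 65, 46]), (125, [85, 55, 38]), (126, [84, 57, 40]), (127, [83, 55, 39]), (128, [84, 55, 39]), (129, [83, 53, 37]), (142, [84, 55, 40]), (143, [83, 52, 40]), (144, [85, 55, 38]), (145, [89, 60, 43]), (146, [89, 56, 39]), (147, [91, 58, 40]), (148, [91, 61, 43]), (149, [94, 61, 43]), (150, [107, 69, 49]), (151, [118, 74, 51]), (152, [125, 80, 56]), (153, [125, 80, 55]), (154, [128, 82, 56]), (155, [126, 80, 55])]
322 [(98, [74, 73, 70]), (99, [66, 63, 62]), (100, [59, 58, 54]), (101, [60, 57, 54]), (102, [56, 54, 53]), (103, [56, 55, 52]), (104, [60, 57, 54]), (105, [64, 56, 50]), (106, [83, 62, 50]), (107, [96, 66, 48]), (108, [112, 74, 51]), (109, 
[... 1063 characters left out ...]
65, 45]), (125, [88, 56, 39]), (126, [85, 54, 39]), (127, [84, 55, 41]), (128, [87, 58, 44]), (129, [85, 56, 41]), (142, [87, 58, 43]), (143, [87, 56, 40]), (144, [85, 53, 36]), (145, [85, 56, 37]), (146, [86, 53, 37]), (147, [88, 56, 41]), (148, [89, 56, 39]), (149, [94, 59, 43]), (150, [108, 68, 46]), (151, [125, 81, 56]), (152, [128, 82, 54]), (153, [130, 84, 57]), (154, [130, 84, 58]), (155, [132, 84, 57])]
foot end [[0.5068, 0.0523, 0.127], [0.5266, 0.0513, 0.127], [0.4927, 0.0528, 0.127], [0.5411, 0.0503, 0.127]]
mid leg top: outer/inner [[0.5035, 0.0677, 0.063], [0.5314, 0.0663, 0.063], [0.5028, 0.0583, 0.063], [0.5312, 0.0569, 0.063], [0.4928, 0.0592, 0.063], [0.5419, 0.0566, 0.063]]
```

The wrist picture shows the held angle aligned with the stack. Its foot end at px (322,150) unprojects to y≈0.051, and the first angle's inner leg face at (322,124) to y≈0.0576, so the gap is 6 mm. I shift +1.8 mm to centre it in the 8 mm slack, then lower.

Emit:
send_rows:
  commands:
    - [0,-0.002,0,0.018,0,0,1]
    - [0,0,0,0,0,0.2,1]
    - [0,0,0,0,0,0.25,1]
    - [0,0,0,0,0,0.15,1]
    - [0,0,0,0,0,0.1,1]
    - [0,0,0,0,0,0.06,1]
    - [0,0,0,0,0,0.05,1]
    - [0,0,0,0,0,0.03,1]
    - [0,0,0,0,0,0.02,1]
    - [0,0,0,0,0,0,1]
    - [0,0,0,0,0,0,1]

```text
time_s: 16.93
eef_pos: [0.5135, -0.004, 0.2076]
ee_rot: [0.001, 0.725, 0.689, 0.0]
ft_force: [-0.5, 0.5, -5.0]
width: 0.549
```

Emit:
send_rows:
  commands:
    - [0,0,0,0,0,0.015,1]
    - [0,0,0,0,0,0.01,1]
    - [0,0,0,0,0,0,1]
    - [0,0,0,0,0,0,1]

```text
time_s: 17.27
eef_pos: [0.5135, -0.0039, 0.2054]
ee_rot: [0.001, 0.725, 0.689, 0.001]
ft_force: [-2.0, -0.1, 4.7]
width: 0.555
```

Emit:
send_rows:
  commands:
    - [0,0,0,0,0,0,0.5]
    - [0,0,0,0,0,0,-0.4]
    - [0,0,0,0,0,0,-1]
    - [0,0,0,0,0,0,-1]
    - [0,0,0,0,0,0,-1]
    - [0,0,0,0,0,0,-1]
    - [0,0,0,0,0,-0.15,-1]
    - [0,0,0,0,0,-0.3,-1]
    - [0,0,0,0,0,-0.3,-1]
    - [0,0,0,0,0,-0.3,-1]
    - [0,0,0,0,0,-0.15,-1]
    - [0,0,0,-0.25,0,0,-1]
    - [0,0,0,-0.3,0,0,-1]
    - [0,0,0,-0.3,0,0,-1]
    - [0,0,0,-0.3,0,0,-1]
    - [0,0,0,-0.3,0,0,-1]
    - [0,0,0,-0.3,0,0,-1]
    - [0,0,0,-0.2,0,0,-1]
    - [0,0,0,0,0,0,-1]
    - [0,0,0,0,0,0,-1]

```text
time_s: 18.93
eef_pos: [0.5034, -0.1993, 0.3245]
ee_rot: [-0.0, 0.725, 0.688, 0.0]
ft_force: [-0.1, -0.0, -0.4]
width: 0.999
```

Run:
```python
from h import *
t=grab_frame("top");s=grab_frame("scene")
out=[]
L=[([.513,-.0118,1.515],.008,(0,255,0)),([.5147,.0168,-1.623],.018,(255,255,0)),([.5142,.004,1.52],.028,(255,0,255))]
fs=[t,s];ms=[comp(copper(F),F,L[2][0],.028) for F in fs]
P=np.concatenate([l[0] for l in L]);sc=np.tile([.01,.01,.1],3)
def cost(q):
    p=P+q*sc
    return sum(np.abs(np.max([render(F,ANG,p[3*k:3*k+3],L[k][1]) for k in range(3)],0)-M).sum() for F,M in zip(fs[:1],ms[:1]))
r=minimize(cost,np.zeros(9),method="Nelder-Mead",options=dict(initial_simplex=np.vstack([np.zeros(9),np.eye(9)*.5]),maxiter=500,xatol=.01,fatol=.2))
print((P+r.x*sc).reshape(3,3).round(4),r.fun)
a=cv2.resize(t["img"][190:255,260:350,::-1],(480,347),interpolation=cv2.INTER_CUBIC)
b=cv2.resize(s["img"][145:225,285:365,::-1],(480,480),interpolation=cv2.INTER_CUBIC)[:240*2]
cv2.imwrite("pics/end.png",cv2.resize(np.vstack([a,b]),None,fx=.72,fy=.72))
```

```text
[[ 0.513  -0.0127  1.5138]
 [ 0.515   0.0164 -1.6198]
 [ 0.5146  0.0051  1.5324]] 50.1875
```

View pics/end.png

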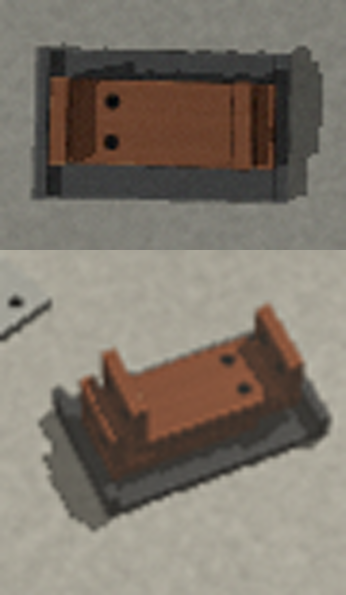

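The last picture shows all three angles nested and flat. In the top half the legs are at px (57,120), (240,120) and (262,120), and in the scene view below it the stack lies level. Handing in.

```bash
python3 -c "
from bench import *
print(job_done())"
```

```text
the job is handed in; nothing more can be done
None
```

Both loose copper angles are in the cradle on the packed one, and I handed the job in after about 19 s of robot time. I gripped each across its foot near the centre of mass. The left one went first, with its leg at the +x stop. The right one went on top, its leg just inside the packed angle's leg. The white look-alike, the breakers and the relay module were not touched.

**Last checks:**
- The final pictures show all three angles nested and flat, with the gripper open and clear of the stack.
- In the final top-view fit their headings agree within about 0.02 rad, and their centres are within about 2 mm of the cradle's centre line.
- Both angles met the stack at about the heights expected for the 18 mm and 28 mm levels.

**Disagreements:**
- The top angle sits off-centre in its slot, by the final fit: about 1 mm from the middle angle's leg and about 8 mm from the packed leg. I had aimed for about 4 mm on each side.
- The scene camera's fits differed from the top camera's by up to about 6 mm along the cradle, so I relied on the top and wrist views.
- One wrist fit, of the second angle while held, failed because the copper parts merged in the picture. I measured edges instead.

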